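# Change over the sample boxes at the titrator

### The job

On this lab bench the tall lidded box stands on the round loading plate and the long flat box on the tray: swap them, first parking one of the two on the ribbed mat, so that the flat box ends in the middle of the plate and the tall one in the middle of the tray, lengthwise between its end lips. Only then set the box with the knob on top of the tall box, lengthwise too, with its corner feet fully down in the pockets of the lid. Keep the boxes upright, and do not knock over or push away the small bottle and the flask standing among them.

Things in the scene. Friction and masses are not known exactly. Their poses are not given: they have to be found in the camera images.
- tall_center (a point): Centre (half-way up) of the tall lidded box, 90 (x) x 60 (y) x 70 mm high (feet to lid top), 0.4 kg; starts on the plate turned by up to 50 degrees. White body, dull blue lid, sides flush. In each lid corner a pocket 18 mm square, 5 mm deep; under each corner a tapered foot 6 mm high (14 mm across, 10 at the tip), all centred 12 mm from end and side. x along its length, z up.
- flat_center (a point): Centre (half-way up) of the long flat lidded box, 120 (x) x 60 (y) x 40 mm high (feet to lid top), 0.28 kg; starts on the tray, lengthwise. White body, dull blue lid, sides flush. Feet and lid pockets like the other boxes. x along its length, z up.
- knobbed_center (a point): Centre (half-way up, knob not counted) of the box with a white knob (24 mm across, 8 high, mid-lid), 90 (x) x 60 (y) x 50 mm high (feet to lid top), 0.3 kg; starts on the bare bench. White body, dull blue lid, sides flush. Same feet and pockets as the tall box. Seated on that box, either way round, its centre is 55 mm above the tall box's centre. x along its length, z up.
- plate_top (a point): Centre of the top face of the fixed loading plate: a flat bare-metal disc 150 mm across, 14 mm above the bench, on a square grey foot. z up.
- tray_top (a point): Centre of the floor of the fixed grey tray: a flat floor 166 mm (x) x 90 mm (y), 8 mm above the bench, with a lip 6 mm high and 8 mm thick across each of its two short ends (150 mm between the lips) and open long sides. Own x along its length, z up.
- mat_top (a point): Centre of the top face of the fixed grey ribbed mat, the free spot: 150 mm (x) x 120 mm (y), 5 mm thick, flat, empty at the start. z up.
- bottle: Small white capped bottle, 42 mm across, 85 mm high, standing loose on the bench; a bystander to leave alone. Origin at the centre of its underside, z up.
- flask: Small stoppered conical glass flask, 54 mm across at the foot, 81 mm high, standing loose on the bench; a bystander to leave alone. Origin at the centre of its underside, z up.

How it is judged (in metres and radians):
On the way, in this order (a step that is already met when the one before it is completed fails the run):
1. the tall or the flat box is parked on the mat, upright and let go ((((horizontal distance between tall_center and mat_top below 0.045 m and z of tall_center in the frame of mat_top between 0.032 and 0.038 m and angle between tall_center's own z axis and vertical below 0.05 rad) and contact force between tall and the fingers below 0.5 N and (linear speed of tall below 0.02 m/s and angular speed of tall below 0.2 rad/s)) or ((horizontal distance between flat_center and mat_top below 0.045 m and z of flat_center in the frame of mat_top between 0.017 and 0.023 m and angle between flat_center's own z axis and vertical below 0.05 rad) and contact force between flat and the fingers below 0.5 N and (linear speed of flat below 0.02 m/s and angular speed of flat below 0.2 rad/s)))), for 0.2 s.
2. the two are swapped: flat box on the plate, tall box on the tray, both let go, the knobbed box still where it was (horizontal distance between flat_center and plate_top below 0.015 m and z of flat_center in the frame of plate_top between 0.017 and 0.023 m and angle between each of flat_center, tall_center's own z axis and vertical below 0.05 rad and horizontal distance between tall_center and tray_top below 0.015 m and z of tall_center in the frame of tray_top between 0.032 and 0.038 m and angle between the x axis of tall_center and the x axis of tray_top, either way round below 0.2 rad and contact force between each of flat, tall and the fingers below 0.5 N and distance of knobbed_center from where it was at the start of the episode below 0.03 m), for 0.2 s.
At the end, for the whole second after the job is handed in: The flat box stands on the plate and the tall box on the tray, each within 15 mm of the middle, the tall one within 0.2 rad of lengthwise; the knobbed box stands on the tall box within 5 mm of its middle and with its feet down in the pockets (height within 2 mm); all upright, released and at rest (horizontal distance between flat_center and plate_top below 0.015 m and z of flat_center in the frame of plate_top between 0.017 and 0.023 m and angle between each of flat_center, tall_center, knobbed_center's own z axis and vertical below 0.05 rad and horizontal distance between tall_center and tray_top below 0.015 m and z of tall_center in the frame of tray_top between 0.032 and 0.038 m and angle between the x axis of tall_center and the x axis of tray_top, either way round below 0.2 rad and horizontal distance between knobbed_center and tall_center below 0.005 m and z of knobbed_center in the frame of tall_center between 0.053 and 0.057 m and linear speed of each of tall, flat, knobbed below 0.02 m/s and angular speed of each of tall, flat, knobbed below 0.2 rad/s and contact force between each of tall, flat, knobbed and the fingers below 0.5 N); the robot touches nothing.
It fails at once if a box is tipped (0.6 rad) (angle between any of tall_center, flat_center, knobbed_center's own z axis and vertical above 0.6 rad).
It fails at once if the bottle or the flask is knocked over or pushed more than 40 mm (angle between any of bottle, flask's own z axis and vertical above 0.5 rad or distance of any of bottle, flask from where it was at the start of the episode above 0.04 m).
It also fails if it takes over 128 s, if anything falls off the work surface, if the arm or the gripper's body presses on something with over 40 N, if the wrist force passes 120 N, or if a joint passes its speed limit or range.

### The arm

A 6-joint arm with a two-finger parallel gripper is mounted at the origin on the work surface. World frame = base frame: x ahead of the robot, y to its left, z up, the work surface at z = 0. Lengths are in mm, angles in rad, forces in N, time in s.
With the tool pointing down it reaches from about 275 to 1000 mm from the base axis. Payload 8.4 kg.
Tool frame: the origin (TCP) lies at the centre of the arm's flange, where the gripper is bolted on; the fingertips stand 173 mm ahead of it and the grasp point (between the pads) lies 155 mm ahead of it (tcp_to_tips is the distance from the TCP to the fingertips, in mm); z points along the fingers, x is the direction in which the jaws open and shut, and the axes are right-handed (so a half turn about z gives the same grasp; the last joint's range is limited). The gripper opens to 85 mm and grips with 20 to 120 N. Pads are 22 mm wide; open, the fingers measure 114 mm over their backs; the gripper's body (76 mm by 85 mm) begins 54 mm behind the grasp point. The pads swing forward as they close: fully open they stand 13 mm farther back than shut.
Start: joints at [1.309, 0.353, 1.633, -0, 1.155, -0.002], TCP at [160.553, 604.03, 404.681] pointing down, gripper open.
Joint ranges: [-2.63, 2.63], [-0.92, 2.1], [0.06, 2.66], [-1.3, 4.44], [0, 2.69], [-3.02, 3.02]. Speed limits (rad/s): [2.22, 2.22, 2.79, 3.14, 3.14, 3.14].

### API

Orientations are given as [roll, pitch, yaw] about the fixed x, y, z axes, in that order (R = Rz(yaw) Ry(pitch) Rx(roll)).
In Python, from rig import sense, grab_frame, camera_info, sign_off, tcp_to_tips gives the robot as it stands.
- The arm moves only by the shell command python3 -m creep 'ROWS' [FORCE]. ROWS is text: rows parted by semicolons, each of 5 numbers parted by spaces: the opening in per cent of the stroke, from 0 (shut) to 100 (fully open), then the shift along the tool's x, y, z in cm, then the turn about the tool's z in degrees. In form: fingers tx ty tz roll; .... A call has 1 to 20 rows; each row is the pose to reach, as a shift and turn from the pose measured when the call began, along the tool's axes at that moment; what a row does not reach only later rows make up. A row lasts 1/10 s, in which the tool goes at most 50 mm and 8.59 degrees, less where a joint would pass 70% of its speed; a pose out of reach is approached as far as the arm can. A call with a gripper value outside its range is refused whole. The fingers move at their own pace and stop on an object; FORCE is the grip in N (left out, the last holds). Time passes only in rows, so rows that repeat a pose let the fingers close. It gives the time, the measured TCP pose, the force and the opening at its end, in the units of the state.
- sense(): the state, without advancing time (a new reading comes with each control period).
- grab_frame(name): name is "side" or "top"; returns (picture, depth): 400x640x3 uint8, blue, green, red; 400x640 float32, mm along the optical axis (not along the pixel's ray), 0 where there is no reading.
- camera_info(name): a dict with "vertical_fov" (degrees; the focal length in pixels is half the picture's height over the tangent of half this angle, whatever the lens; pixels are square), "cx", "cy" (the principal point, pixels), "world_to_cam" (4x4, takes a point from world to camera coordinates). Camera axes: x right, y down, z forward; pixel columns grow to the right and rows downward; lengths in mm; the calibration is good to about 2 mm. A picture is of the moment at which its call begins. camera_info takes no time and is no camera call.
- sign_off(): hands the job in, once; it reports no verdict.
The state is a dict: "clock": time; "qpos": joint angles; "qvel": joint speeds; "joint_efforts": joint torques, N m; "eef_pos": TCP position; "tcp_rot": TCP orientation; "contact_force": force on the tool from outside, world axes, zero at the start; "wrist_torque": the same for the moment, N m; "opening": opening from 0.0 (shut) to 1.0 (fully open).
Only numpy, scipy, OpenCV 4.12 (cv2) and the standard library are available. Lean on these libraries where they do the work, as an engineer would, in place of code of your own. Each camera call takes 0.05 s, during which the arm holds its last target.

## Working session

There is one attempt and no reset: what is moved stays moved. The work goes in short steps, Python scripts to look and compute and a shell command to move; the robot and the scene stay as the last step left them, time stands still between calls to the robot, and variables do not carry over. Pictures are saved under pics/ and viewed, and the job is handed in when it is done.

```bash
ls; mkdir -p pics
python3 - <<'E'
from rig import *
import cv2,numpy as np
print(sense())
for n in("side","top"):
    p,d=grab_frame(n); cv2.imwrite(f"pics/{n}0.png",p); np.savez(f"pics/{n}0.npz",p=p,d=d); print(n,camera_info(n),(d>0).mean(),d.min(),d.max())
E
```

```text
pics
{'clock': 0.0, 'qpos': array([ 1.30857499e+00,  3.53613068e-01,  1.63413489e+00,  7.79642341e-06,
        1.15518488e+00, -2.38728845e-03]), 'qvel': array([ 1.83846567e-03, -8.29686903e-04,  5.97230581e-05,  1.14672721e-03,
       -1.03506122e-03, -8.84135173e-04]), 'joint_efforts': array([ 4.32937741e-04, -6.05246902e+01, -3.42071164e+01,  1.17306822e-04,
        9.28144902e-03, -5.56058495e-06]), 'eef_pos': array([160.50486484, 603.79399946, 403.98310575]), 'tcp_rot': array([-3.14158233e+00,  1.34015878e-03,  1.31095914e+00]), 'contact_force': array([-0.14039978,  0.4052871 , -0.32828151]), 'wrist_torque': array([-0.06240978, -0.02450097, -0.03230135]), 'opening': 0.9994908783151448}
side {'vertical_fov': 45.579365062725195, 'cx': 317.28658533752923, 'cy': 194.72316161432983, 'world_to_cam': array([[ 9.87123350e-01, -1.59904179e-01,  4.25982788e-03,
        -5.31531930e+02],
       [-1.00065371e-01, -6.38063662e-01, -7.63453786e-01,
         9.01631494e+01],
       [ 1.24797493e-01,  7.53196798e-01, -6.45848411e-01,
         1.13330438e+03],
       [ 0.00000000e+00,  0.00000000e+00,  0.00000000e+00,
         1.00000000e+00]])} 0.99596875 0.0 3577.7012
top {'vertical_fov': 56.71319792950544, 'cx': 324.7942795261868, 'cy': 196.6726072288721, 'world_to_cam': array([[ 2.87193917e-02, -9.99566598e-01, -6.46626648e-03,
        -1.12340501e+00],
       [-9.88710693e-01, -2.74545848e-02, -1.47300410e-01,
         5.17508818e+02],
       [ 1.47059041e-01,  1.06236450e-02, -9.89070663e-01,
         8.80911570e+02],
       [ 0.00000000e+00,  0.00000000e+00,  0.00000000e+00,
         1.00000000e+00]])} 0.9959453125 0.0 1883.9698
```

View pics/side0.png

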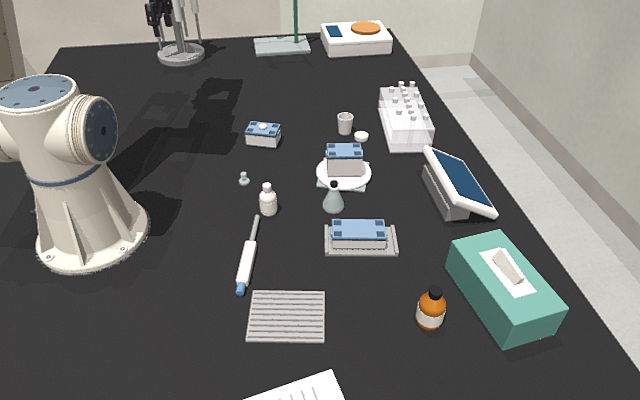

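View pics/top0.png

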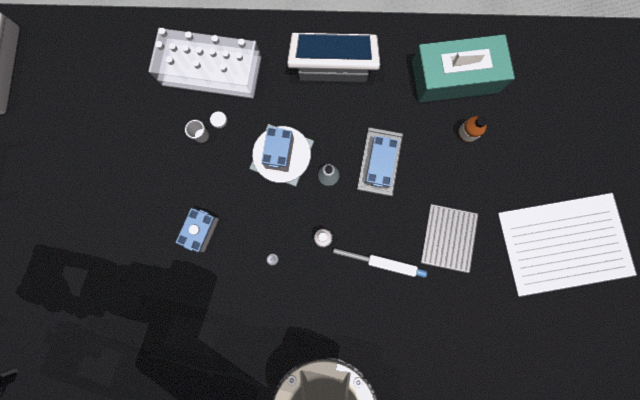

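The side view shows the tall box on the plate (345,160), the flat box on the tray (360,237), the knobbed box (263,133), the mat (287,315), the bottle (268,200) and the flask (333,197). The top view shows the same things: plate (282,153), tray (381,162), knobbed box (196,229), mat (450,238), bottle (323,238) and flask (329,174).

```bash
cat > h.py <<'E'
from rig import *
import cv2,numpy as np
W,H=640,400
def setup(n):
    c=camera_info(n); f=H/2/np.tan(np.radians(c["vertical_fov"]/2)); T=np.array(c["world_to_cam"]); return f,c["cx"],c["cy"],T
def ray(n,u,v):
    f,cx,cy,T=setup(n); u=np.asarray(u,float);v=np.asarray(v,float)
    d=np.stack([(u-cx)/f,(v-cy)/f,np.ones_like(u)],-1)@T[:3,:3]
    o=-T[:3,:3].T@T[:3,3]; return o,d
def onplane(n,u,v,z):
    o,d=ray(n,u,v); t=(z-o[2])/d[...,2]; return o+d*t[...,None]
def cloud(n,d):
    v,u=np.mgrid[0:H,0:W]; o,r=ray(n,u,v); return o+r*d[...,None]
def proj(n,P):
    f,cx,cy,T=setup(n); q=np.asarray(P)@T[:3,:3].T+T[:3,3]; return q[...,0]/q[...,2]*f+cx,q[...,1]/q[...,2]*f+cy
def tri(p,q):  # p=top(u,v), q=side
    o1,d1=ray("top",*p);o2,d2=ray("side",*q)
    A=np.stack([d1,-d2],1); s=np.linalg.lstsq(A,o2-o1,rcond=None)[0]
    a=o1+s[0]*d1;b=o2+s[1]*d2; return (a+b)/2,np.linalg.norm(a-b)
def rect(P):
    (c,(w,h),a)=cv2.minAreaRect(P[:,:2].astype(np.float32))
    if w<h: w,h,a=h,w,a+90
    a=(a+90)%180-90
    return np.round(c,1),round(w,1),round(h,1),round(a,1)
def bluemask(p):
    h=cv2.cvtColor(p,cv2.COLOR_BGR2HSV); return cv2.inRange(h,(100,50,40),(125,255,255))
def lids(n,p,d,minA=60):
    m=cv2.morphologyEx(bluemask(p),cv2.MORPH_CLOSE,np.ones((5,5)))
    k,l,s,c=cv2.connectedComponentsWithStats(m); C=cloud(n,d); out=[]
    for i in range(1,k):
        if s[i,4]<minA: continue
        P=C[l==i]; z=np.median(P[:,2])
        if not(-10<z<160): continue
        out.append((i,s[i],c[i],z,l==i))
    return out
E
python3 - <<'E'
from h import *
for n in("top","side"):
    a=np.load(f"pics/{n}0.npz");p,d=a["p"],a["d"]
    for i,s,c,z,m in lids(n,p,d):
        v,u=np.nonzero(m); P=onplane(n,u,v,z)
        print(n,c.round(1),s,round(z,1),rect(P))
C=cloud("top",np.load("pics/top0.npz")["d"])
for nm,u,v in[("plate",305,165),("tray",372,187),("mat",450,238),("bench",300,250),("bench",400,210),("bench",330,120)]:print(nm,C[v,u].round(1))
C=cloud("side",np.load("pics/side0.npz")["d"])
for nm,u,v in[("plate",360,180),("mat",287,315),("bench",290,250),("bench",220,200),("tray",328,250)]:print(nm,C[v,u].round(1))
E
python3 - <<'E'
import cv2
p=cv2.imread("pics/top0.png")[100:280,160:500]; cv2.imwrite("pics/tz.png",cv2.resize(p,None,fx=2.3,fy=2.3,interpolation=cv2.INTER_CUBIC))
p=cv2.imread("pics/side0.png")[100:350,220:430]; cv2.imwrite("pics/sz.png",cv2.resize(p,None,fx=2.4,fy=2.4,interpolation=cv2.INTER_CUBIC))
E
```

```text
top [333.7  46.6] [ 296   35   76   24 1683] 66.2 (array([902.3,   2.2]), 191.1, 63.3, -88.6)
top [276.5 146.8] [262 123  30  45 972] 84.4 (array([633.1, 132.1]), 109.7, 61.1, -6.2)
top [381.7 161.1] [ 366  136   32   51 1191] 48.2 (array([ 608.8, -125.3]), 128.4, 60.8, -9.7)
top [194.5 229.3] [ 175  208   40   46 1008] 49.9 (array([427.6, 327. ]), 101.0, 65.4, -20.1)
top [421.8 272.9] [417 268  11  11  89] 17.8 (array([ 337.4, -230.2]), 26.4, 20.4, 75.9)
side [333.7  31. ] [326  26  16  11 132] 73.9 (array([759.9, 960.8]), 111.2, 46.5, 89.5)
side [262.7 129.1] [244 121  37  17 426] 49.1 (array([429.6, 318.6]), 103.9, 74.4, -20.1)
side [343.5 150.6] [325 142  38  17 585] 83.4 (array([628.5, 128.5]), 97.7, 73.5, -8.9)
side [461.4 178.2] [ 433  150   59   57 1106] 66.1 (array([900.8,  -5.1]), 239.5, 59.7, -89.9)
side [358.3 229.3] [ 330  219   57   22 1181] 47.6 (array([ 609.5, -133.8]), 126.4, 67.8, -9.0)
side [240.1 288.8] [235 282  11  14 119] 16.5 (array([ 337.9, -236. ]), 34.1, 19.4, 78.3)
plate [601.5  67.   16.5]
tray [ 550.  -106.5   10.1]
mat [ 425.5 -304.3    7.4]
bench [384.8  72.8  -1. ]
bench [ 493.9 -180.4   -1.1]
bench [729.7   6.    1. ]
plate [665.8  77.5  17.3]
mat [ 427.1 -310.1    7.5]
bench [ 454.2 -128.3   -0.6]
bench [296.7  72.2   1.1]
tray [ 537.8 -155.2   13.9]
```

View pics/tz.png

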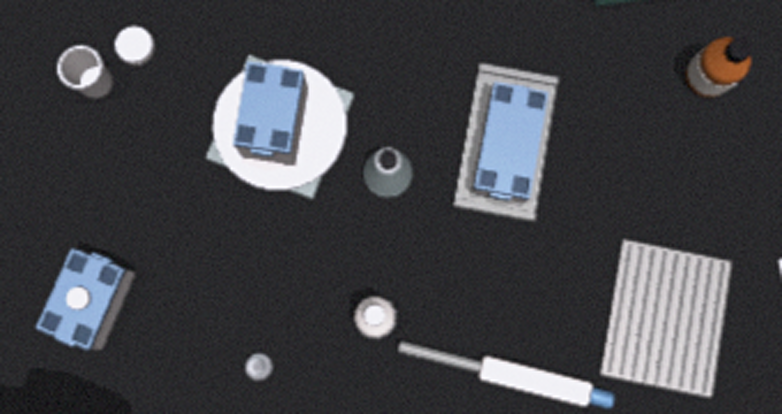

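View pics/sz.png

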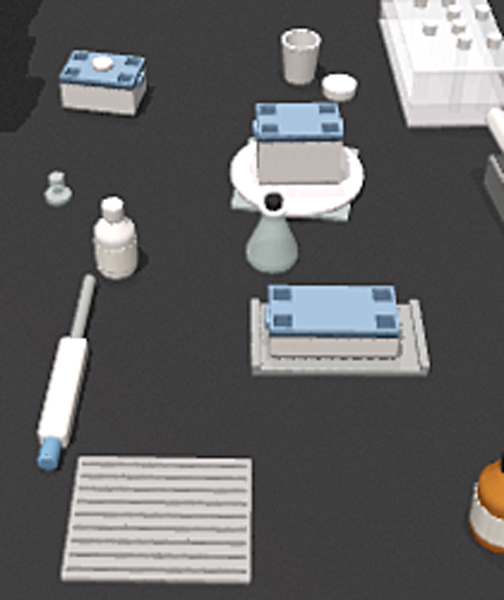

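```bash
cat >> h.py <<'E'
def pockets(n,p,u0,v0,R=32,zt=None,dbg=None):
    """pocket centroids within lid around pixel; returns full-res pixel coords"""
    S=4; U0,V0=int(u0-R),int(v0-R); c=cv2.resize(p[V0:V0+2*R,U0:U0+2*R],None,fx=S,fy=S,interpolation=cv2.INTER_CUBIC)
    hsv=cv2.cvtColor(c,cv2.COLOR_BGR2HSV); b=cv2.inRange(hsv,(100,60,25),(125,255,255))
    k,l,s,_=cv2.connectedComponentsWithStats(b); i=1+np.argmax(s[1:,4]); m=(l==i).astype(np.uint8)
    V=hsv[...,2]; thr,_=cv2.threshold(V[m>0].reshape(-1,1),0,255,cv2.THRESH_OTSU)
    dk=((m>0)&(V<thr)).astype(np.uint8); dk=cv2.morphologyEx(dk,cv2.MORPH_OPEN,np.ones((5,5)))
    k,l,s,ce=cv2.connectedComponentsWithStats(dk)
    o=[( s[j,4]/S/S,(ce[j][0]+.5)/S-.5+U0,(ce[j][1]+.5)/S-.5+V0) for j in range(1,k)]
    o.sort(reverse=True)
    if dbg: 
        q=c.copy(); q[dk>0]=(0,0,255); cv2.imwrite(dbg,q)
    return o[:6]
E
python3 - <<'E'
from h import *
D={n:np.load(f"pics/{n}0.npz")["p"] for n in("top","side")}
B={"tall":(84,(277,147),(344,151)),"flat":(48,(382,161),(358,229)),"knob":(50,(195,229),(263,129))}
ims=[]
for b,(z,t,s) in B.items():
    for n,c in(("top",t),("side",s)):
        o=pockets(n,D[n],*c,dbg=f"pics/d_{b}_{n}.png"); ims.append(cv2.imread(f"pics/d_{b}_{n}.png"))
        o=np.array(o); P=onplane(n,o[:,1],o[:,2],z-1.5)
        print(b,n); print(np.c_[o.round(1),P[:,:2].round(1)])
cv2.imwrite("pics/dd.png",cv2.resize(np.vstack([np.hstack(ims[::2]),np.hstack(ims[1::2])]),(768,512)))
E
```

```text
tall top
[[ 55.9 266.4 157.9 600.9 155.9]
 [ 55.2 271.  131.6 666.5 148.1]
 [ 55.  281.2 160.1 596.6 120. ]
 [ 54.5 285.6 133.8 662.1 112.3]]
tall side
[[ 84.4 343.8 157.1 623.3  97.4]
 [ 23.1 357.1 152.8 661.6 111. ]
 [ 22.1 331.1 145.4 600.5 154.8]
 [ 20.6 331.9 153.2 596.3 119.4]
 [ 18.8 355.9 145.2 666.2 145.5]]
flat top
[[  54.1  378.4  140.3  663.  -117.2]
 [  53.1  392.7  143.   657.  -153.1]
 [  51.3  386.1  180.   561.9 -136.8]
 [  50.6  371.7  177.1  568.2 -101.2]]
flat side
[[ 111.1  359.5  238.8  606.8 -162.9]
 [  40.6  380.1  233.6  656.2 -154.1]
 [  36.9  337.4  233.2  561.7 -137.8]
 [  36.3  378.7  222.6  662.4 -118.7]
 [  32.9  337.1  222.2  567.8 -102.7]
 [   2.5  331.1  235.2  546.6 -142.1]]
knob top
[[ 54.8 195.3 244.9 389.6 322.1]
 [ 53.5 206.6 219.3 452.1 299.6]
 [ 53.5 181.7 239.3 402.1 356.2]
 [ 53.2 193.  213.9 464.3 333.9]
 [  5.8 207.9 213.4 466.6 297.4]
 [  3.4 204.9 211.1 472.  305.3]]
knob side
[[ 55.2 259.5 134.4 416.5 290.8]
 [ 15.1 274.6 125.2 464.2 333.4]
 [ 15.1 271.2 132.1 451.  297.8]
 [ 14.6 253.2 123.2 402.1 354.6]
 [ 13.9 249.7 129.5 390.1 321.1]
 [  7.2 276.8 133.9 466.2 285.8]]
```

View pics/dd.png

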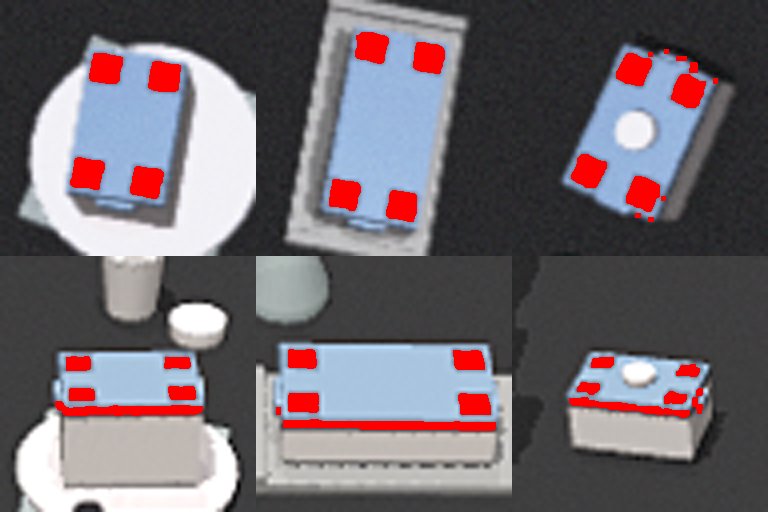

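The red marks lie on all four pockets of each lid in both views. Their spacing comes out near 66×36 and 96×36 mm, and the two views agree to about 1.5 mm. Next come the heights by triangulation, then the places and the bystanders.

Run:
```python
from h import *
D={n:np.load(f"pics/{n}0.npz")["p"] for n in("top","side")}
for nm,a,b in [("tall",(271,131.6),(355.9,145.2)),("tall",(281.2,160.1),(331.9,153.2)),("flat",(378.4,140.3),(378.7,222.6)),("flat",(386.1,180),(337.4,233.2)),("knob",(206.6,219.3),(271.2,132.1)),("knob",(181.7,239.3),(253.2,123.2))]:
    P,e=tri(a,b);print(nm,P.round(1),round(e,1))
for n,c,zc in(("top",(282,153),14),("side",(344,175),14)):
    p=D[n]; g=p.min(2); m=(g>215).astype(np.uint8)
    l=cv2.connectedComponents(m)[1]; seed=(300,170) if n=="top" else (344,184)
    m=(l==l[seed[1],seed[0]]).astype(np.uint8); v,u=np.nonzero(m); print(n,"plate px",m.sum(),u.min(),u.max(),v.min(),v.max())
    hull=cv2.convexHull(np.stack([u,v],1).astype(np.int32))[:,0]
    # contour pts
    ct=max(cv2.findContours(m,0,1)[0],key=len)[:,0]; P=onplane(n,ct[:,0],ct[:,1],zc)[:,:2]
    # RANSAC-like circle: iteratively reweight
    w=np.ones(len(P),bool)
    for _ in range(15):
        A=np.c_[2*P[w],np.ones(w.sum())]; x=np.linalg.lstsq(A,(P[w]**2).sum(1),rcond=None)[0]; r=np.sqrt(x[2]+x[:2]@x[:2]); e=abs(np.hypot(*(P-x[:2]).T)-r); w=e<max(3,np.percentile(e,60))
    print(x[:2].round(1),r.round(1),w.sum(),len(P))
# grey tray / mat
for n,sd,z in(("top",[("tray",(372,190),8),("mat",(450,238),5)],0),("side",[("tray",(328,250),8),("mat",(287,315),5)],0)):
    p=D[n]; hsv=cv2.cvtColor(p,cv2.COLOR_BGR2HSV); m=cv2.inRange(hsv,(0,0,75),(180,60,235)) if n=="top" else cv2.inRange(hsv,(0,0,90),(180,60,255))
    m=cv2.morphologyEx(m,cv2.MORPH_CLOSE,np.ones((3,3))); l=cv2.connectedComponents(m)[1]
    for nm,(u,v),z in sd:
        q=l==l[v,u]; vv,uu=np.nonzero(q); print(n,nm,q.sum(),uu.min(),uu.max(),vv.min(),vv.max(),rect(onplane(n,uu,vv,z)))
```

```text
tall [667.2 148.4  80.6] 0.3
tall [596.5 120.1  81.9] 0.3
flat [ 663.1 -117.3   45.1] 0.6
flat [ 562.  -137.    45.6] 0.2
knob [451.6 300.1  47. ] 1.2
knob [402.1 356.8  47. ] 0.0
top plate px 1298 253 309 127 181
[630.5 130.6] 72.6 156 260
side plate px 650 317 370 158 189
[630.1 125.5] 72.8 96 160
top tray 1126 357 402 127 195 (array([ 619.6, -127. ]), 171.1, 93.4, -9.2)
top mat 3010 421 477 204 272 (array([ 426.4, -303.7]), 154.0, 123.6, -10.0)
side tray 1515 324 398 220 256 (array([ 620.2, -122.2]), 170.2, 115.1, -10.6)
side mat 4003 245 324 290 343 (array([ 425.6, -307.6]), 151.8, 125.1, -10.1)
```

Run:
```python
from h import *
D={n:np.load(f"pics/{n}0.npz")["p"] for n in("top","side")}
def crop(n,u,v,w,h,s,o): cv2.imwrite(o,cv2.resize(D[n][v:v+h,u:u+w],None,fx=s,fy=s,interpolation=cv2.INTER_NEAREST)); return cv2.imread(o)
a=crop("top",245,115,75,75,7,"pics/a.png");b=crop("side",310,135,75,65,7,"pics/b.png")
c=crop("top",350,120,60,80,7,"pics/c.png");d=crop("side",318,212,85,50,7,"pics/e.png")
def pad(x): return cv2.copyMakeBorder(x,0,600-x.shape[0],0,600-x.shape[1],cv2.BORDER_CONSTANT)
cv2.imwrite("pics/q1.png",np.hstack([a[:, :525],cv2.resize(b,(275*1,238)) if 0 else np.zeros((525,0,3),np.uint8)]))
```

```text
(no output)
```

View pics/a.png

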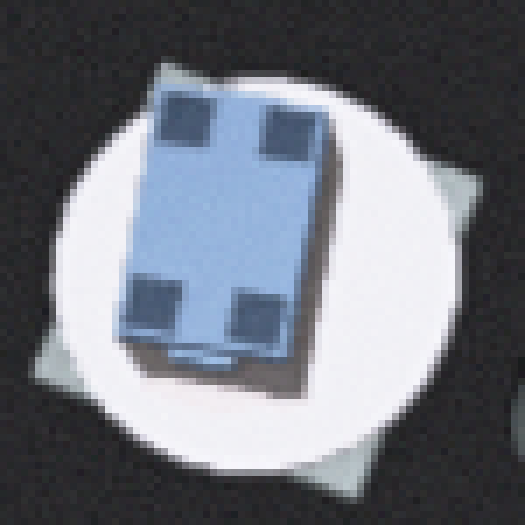

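View pics/b.png

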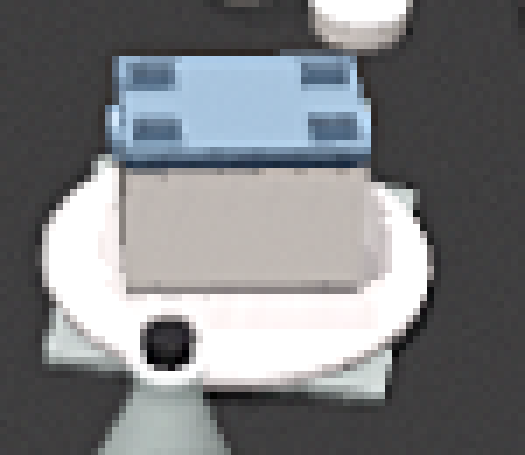

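View pics/c.png

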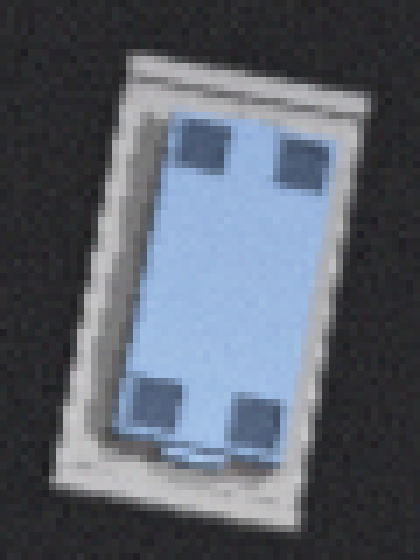

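View pics/e.png

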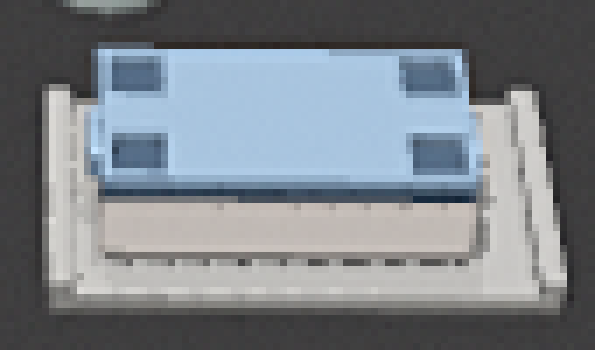

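Run:
```python
from h import *
def g(n,o,pts,z):
    q=np.array(pts)/7+np.array(o)-.5; P=onplane(n,q[:,0],q[:,1],z); return P[:,:2].round(1)
print("plate top L,R,T,B",g("top",(245,115),[(53,270),(462,270),(258,75),(240,472)],14).tolist())
print("plate side L,R,B",g("side",(310,135),[(42,255),(434,262),(250,386)],14).tolist())
print("tray outer lipfar z14",g("top",(350,120),[(132,52),(371,93)],14).tolist())
print("tray far inner z14",g("top",(350,120),[(130,78),(367,115)],14).tolist())
print("tray near outer top z14 / bottom z0",g("top",(350,120),[(55,486),(300,525)],14).tolist(),g("top",(350,120),[(55,486),(300,525)],0).tolist())
print("tray near inner z14",g("top",(350,120),[(62,462),(302,495)],14).tolist())
print("side lips left outer z14",g("side",(318,212),[(45,88),(48,290)],14).tolist(),"right outer",g("side",(318,212),[(537,90),(566,290)],14).tolist())
print("mat")
```

```text
plate top L,R,T,B [[630.1, 205.7], [634.2, 54.1], [707.3, 133.2], [555.9, 132.8]]
plate side L,R,B [[556.0, 139.1], [705.9, 111.1], [619.8, 48.1]]
tray outer lipfar z14 [[708.7, -95.0], [695.1, -184.2]]
tray far inner z14 [[698.5, -94.3], [686.6, -182.7]]
tray near outer top z14 / bottom z0 [[543.2, -68.8], [531.3, -158.1]] [[545.7, -69.9], [533.6, -160.5]]
tray near inner z14 [[552.2, -71.2], [542.4, -158.8]]
side lips left outer z14 [[543.1, -70.6], [528.1, -162.8]] right outer [[709.1, -97.8], [692.2, -188.8]]
mat
```

```bash
cat > go.py <<'E'
import sys
from h import *
s=sense(); x,y,z,yaw=map(float,sys.argv[1:5]); R=s["tcp_rot"]; th=R[2]
d=np.array([x,y,z])-s["eef_pos"]; c,sn=np.cos(th),np.sin(th)
print("clock %.2f pos"%s["clock"],s["eef_pos"].round(1),"rot",np.degrees(R).round(2),"open %.3f"%s["opening"],"F",s["contact_force"].round(1))
from scipy.spatial.transform import Rotation as Ro
M=Ro.from_euler("xyz",R).as_matrix(); t=M.T@d
r=-(yaw-np.degrees(th)); r=(r+180)%360-180
print("shift cm",(t/10).round(2),"turn",round(r,1),"rows>=",int(np.ceil(max(np.linalg.norm(d)/50,abs(r)/8.59))))
E
python3 go.py 612.3 -127.7 330 80.4; python3 -c "from rig import tcp_to_tips as t;print(t if not callable(t) else t())"
python3 - <<'E'
from h import *
for nm,t,s in [("bottlecap",(322.5,236.5),(267,186.5)),("flaskstop",(328.5,168),(334,184))]:
    P,e=tri(t,s);print(nm,P.round(1),round(e,1))
E
```

```text
clock 0.10 pos [160.5 603.8 404. ] rot [-1.800e+02  8.000e-02  7.512e+01] open 1.003 F [-0.1  0.3  0. ]
shift cm [-59.08  62.45   7.48] turn -5.3 rows>= 18
173.4
bottlecap [417.6  15.7  76.1] 0.4
flaskstop [581.6   6.2  71.4] 2.1
```

```bash
python3 -m creep '100 -10 10.6 1 -1; 100 -20 21.1 2 -2; 100 -30 31.7 4 -3; 100 -40 42.3 6 -4; 100 -50 53 7.4 -5.3; 100 -59.1 62.4 7.4 -5.3; 100 -59.1 62.4 7.4 -5.3; 100 -59.1 62.4 7.4 -5.3; 100 -59.1 62.4 7.4 -5.3; 100 -59.1 62.4 7.4 -5.3; 100 -59.1 62.4 7.4 -5.3; 100 -59.1 62.4 7.4 -5.3; 100 -59.1 62.4 7.4 -5.3; 100 -59.1 62.4 7.4 -5.3; 100 -59.1 62.4 7.4 -5.3; 100 -59.1 62.4 7.4 -5.3; 100 -59.1 62.4 7.4 -5.3; 100 -59.1 62.4 7.4 -5.3; 100 -59.1 62.4 7.4 -5.3; 100 -59.1 62.4 7.4 -5.3' 40; python3 go.py 612.3 -127.7 187 80.4
```

```text
clock: 2.1
eef_pos: [611.0, -127.0, 330.3]
tcp_rot: [-3.14, 0.001, 1.403]
contact_force: [0.3, 0.1, 0.3]
opening: 1.004
clock 2.10 pos [ 611.  -127.   330.3] rot [-1.7989e+02  5.0000e-02  8.0400e+01] open 1.004 F [0.3 0.1 0.3]
shift cm [-0.03  0.17 14.33] turn -0.0 rows>= 3
```

```bash
python3 -m creep '100 0 0.15 3 0; 100 0 0.15 6 0; 100 0 0.15 9 0; 100 0 0.15 11.5 0; 100 0 0.15 13.3 0; 100 0 0.15 14.3 0; 100 0 0.15 14.3 0; 100 0 0.15 14.3 0; 100 0 0.15 14.3 0' 40; python3 go.py 612.3 -127.7 187 80.4;  python3 -m creep '70 0 0 0 0; 60 0 0 0 0; 50 0 0 0 0; 40 0 0 0 0;40 0 0 0 0;40 0 0 0 0;40 0 0 0 0;40 0 0 0 0;40 0 0 0 0;40 0 0 0 0' 40;python3 go.py 612.3 -127.7 187 80.4
python3 - <<'E'
from h import *
p,d=grab_frame("side"); cv2.imwrite("pics/s1.png",cv2.resize(p[60:320,200:560],None,fx=2,fy=2))
E
```

```text
clock: 3.0
eef_pos: [612.7, -127.1, 188.5]
tcp_rot: [-3.142, 0.001, 1.404]
contact_force: [0.6, 0.2, -0.2]
opening: 1.005
clock 3.00 pos [ 612.7 -127.1  188.5] rot [-1.800e+02  5.000e-02  8.041e+01] open 1.005 F [ 0.6  0.2 -0.2]
shift cm [-0.06 -0.03  0.15] turn 0.0 rows>= 1
clock: 4.0
eef_pos: [613.1, -127.3, 189.8]
tcp_rot: [3.14, 0.001, 1.403]
contact_force: [-1.4, 1.4, 7.4]
opening: 0.694
clock 4.00 pos [ 613.1 -127.3  189.8] rot [1.7991e+02 5.0000e-02 8.0410e+01] open 0.694 F [-1.4  1.4  7.4]
shift cm [-0.06 -0.07  0.28] turn 0.0 rows>= 1
```

View pics/s1.png

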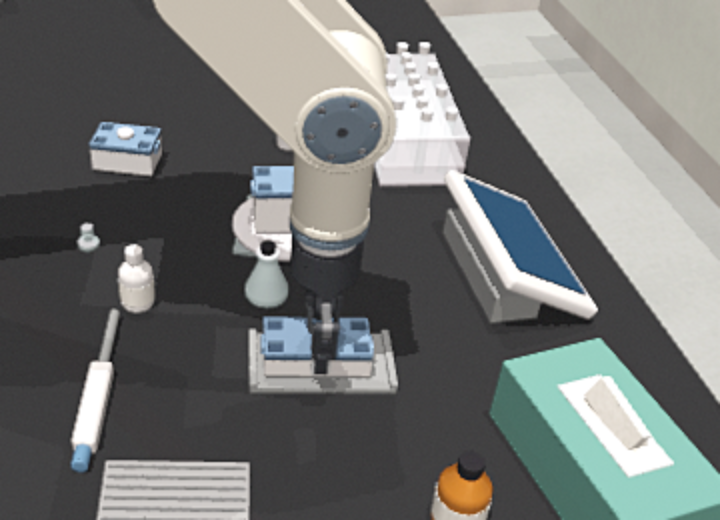

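The side view shows the fingers closed on the long sides of the flat box, with tip at about (320,365) in the zoom; the opening is 0.69. Now I lift and carry.

```bash
python3 -m creep '60 0 0 -2 0; 60 0 0 -4 0; 60 0 0 -7 0; 60 0 0 -10 0;60 0 0 -10 0;60 0 0 -10 0;60 0 0 -10 0' 40;python3 go.py 426 -305 285 80
```

```text
clock: 4.75
eef_pos: [612.3, -127.1, 288.5]
tcp_rot: [-3.141, 0.001, 1.403]
contact_force: [0.3, -0.4, -2.4]
opening: 0.694
clock 4.75 pos [ 612.3 -127.1  288.5] rot [-1.7997e+02  4.0000e-02  8.0400e+01] open 0.694 F [ 0.3 -0.4 -2.4]
shift cm [-20.65 -15.4    0.37] turn 0.4 rows>= 6
```

```bash
python3 -m creep '60 -2 -1.5 0 0.4; 60 -5 -3.7 0 0.4;60 -8 -6 0 0.4;60 -11 -8.2 0 0.4;60 -14 -10.4 0 0.4;60 -17 -12.7 0 0.4;60 -19.5 -14.5 0 0.4;60 -20.6 -15.4 0 0.4;60 -20.6 -15.4 0 0.4;60 -20.6 -15.4 0 0.4;60 -20.6 -15.4 3 0.4;60 -20.6 -15.4 6 0.4;60 -20.6 -15.4 8 0.4;60 -20.6 -15.4 9 0.4;60 -20.6 -15.4 9.6 0.4;60 -20.6 -15.4 9.6 0.4;60 -20.6 -15.4 9.6 0.4' 40;python3 go.py 426 -305 187 80
```

```text
clock: 6.45
eef_pos: [426.6, -304.6, 193.4]
tcp_rot: [3.141, 0.001, 1.397]
contact_force: [-0.8, 0.3, -2.4]
opening: 0.697
clock 6.45 pos [ 426.6 -304.6  193.4] rot [1.7997e+02 7.0000e-02 8.0020e+01] open 0.697 F [-0.8  0.3 -2.4]
shift cm [-0.05 -0.05  0.64] turn 0.0 rows>= 1
```

```bash
python3 -m creep '60 0 0 0.2 0;60 0 0 0.4 0;60 0 0 0.5 0;60 0 0 0.6 0;60 0 0 0.6 0;60 0 0 0.6 0' 40;python3 go.py 426 -305 187 80
```

```text
clock: 7.05
eef_pos: [426.5, -304.7, 187.4]
tcp_rot: [3.141, 0.001, 1.397]
contact_force: [0.4, 0.4, -3.3]
opening: 0.695
clock 7.05 pos [ 426.5 -304.7  187.4] rot [1.7998e+02 7.0000e-02 8.0020e+01] open 0.695 F [ 0.4  0.4 -3.3]
shift cm [-0.04 -0.05  0.04] turn 0.0 rows>= 1
```

```bash
python3 -m creep '60 0 0 0.15 0;60 0 0 0.2 0;60 0 0 0.25 0;60 0 0 0.25 0' 40; python3 go.py 426 -305 187 80; python3 -m creep '60 0 0 0.2 0;60 0 0 0.2 0' 40;python3 go.py 426 -305 187 80
```

```text
clock: 7.45
eef_pos: [426.6, -304.8, 186.7]
tcp_rot: [3.141, 0.001, 1.397]
contact_force: [-7.4, 4.8, 26.6]
opening: 0.697
clock 7.45 pos [ 426.6 -304.8  186.7] rot [1.7996e+02 8.0000e-02 8.0020e+01] open 0.697 F [-7.4  4.8 26.6]
shift cm [-0.03 -0.06 -0.03] turn 0.0 rows>= 1
clock: 7.65
eef_pos: [426.6, -304.7, 186.7]
tcp_rot: [3.141, 0.001, 1.396]
contact_force: [-7.6, 4.8, 29.7]
opening: 0.694
clock 7.65 pos [ 426.6 -304.7  186.7] rot [1.7995e+02 7.0000e-02 8.0010e+01] open 0.694 F [-7.6  4.8 29.7]
shift cm [-0.04 -0.06 -0.03] turn 0.0 rows>= 1
```

```bash
python3 -m creep '75 0 0 -0.1 0;85 0 0 -0.1 0;100 0 0 -0.1 0;100 0 0 -0.1 0;100 0 0 -1 0;100 0 0 -4 0;100 0 0 -8 0;100 0 0 -12 0;100 0 0 -14.5 0;100 0 0 -14.5 0' 40;python3 go.py 631.3 133.4 340 83.2
python3 - <<'E'
from h import *
for n in("side","top"):
    p,d=grab_frame(n); cv2.imwrite(f"pics/{n}2.png",p)
E
```

```text
clock: 8.65
eef_pos: [427.5, -305.2, 335.8]
tcp_rot: [3.135, 0.004, 1.396]
contact_force: [0.2, -0.9, -0.6]
opening: 1.001
clock 8.65 pos [ 427.5 -305.2  335.8] rot [179.6    0.24  80.01] open 1.001 F [ 0.2 -0.9 -0.6]
shift cm [46.73 12.46 -0.53] turn -3.2 rows>= 10
```

View pics/side2.png

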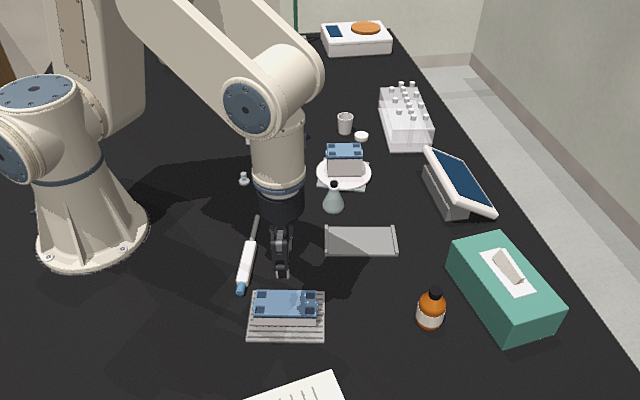

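View pics/top2.png

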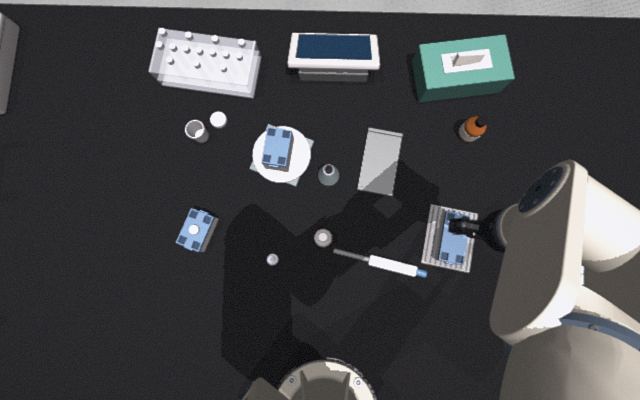

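The flat box now stands on the mat at (285,305) in the side view and (452,238) in the top view, and the tray is clear. I use the empty tray to measure its centre again.

```bash
python3 go.py 631.3 133.4 340 83.2
python3 - <<'E'
from h import *
for n,o,u,v in(("top",(352,122),380,160),("side",(318,218),360,240)):
    p=cv2.imread(f"pics/{n}2.png"); g=cv2.cvtColor(p,cv2.COLOR_BGR2HSV); m=cv2.inRange(g,(0,0,80),(180,60,255)) 
    l=cv2.connectedComponents(m)[1]; q=l==l[v,u]; vv,uu=np.nonzero(q); print(n,q.sum(),uu.min(),uu.max(),vv.min(),vv.max(),rect(onplane(n,uu,vv,8)),onplane(n,uu,vv,8).mean(0).round(1))
    cv2.imwrite(f"pics/{n}t.png",cv2.resize(p[o[1]:o[1]+(80 if n=="top" else 45),o[0]:o[0]+(60 if n=="top" else 90)],None,fx=7,fy=7,interpolation=cv2.INTER_NEAREST))
    o=np.array(pockets(n,p,*((452,238) if n=="top" else (285,303)),dbg=f"pics/{n}f.png")); print(np.c_[o.round(1),onplane(n,o[:,1],o[:,2],43.5)[:,:2].round(1)])
E
```

```text
clock 8.75 pos [ 426.4 -304.5  332.3] rot [1.7989e+02 1.1000e-01 8.0010e+01] open 0.999 F [-0.1  0.1  0. ]
shift cm [46.68 12.58 -0.84] turn -3.2 rows>= 10
top 2258 357 402 127 195 (array([ 620. , -126.4]), 170.7, 92.1, -9.2) [ 619.5 -126.2    8. ]
[[ 148.9  452.8  217.2  474.6 -300.4]
 [  53.6  459.3  258.8  374.8 -313.6]
 [  52.1  444.4  255.7  381.2 -278.1]
 [   4.3  450.7  231.8  438.9 -294.5]
 [   3.4  460.5  234.   434.3 -318. ]
 [   1.9  448.4  228.   447.9 -289. ]]
side 2171 324 398 224 256 (array([ 619. , -128.5]), 170.0, 103.8, -9.0) [ 618.6 -132.8    8. ]
[[ 345.1  297.1  310.7  445.7 -329.2]
 [  92.3  310.1  294.3  476.2 -294.4]
 [  65.1  259.3  309.3  374.4 -314.7]
 [  58.1  261.3  294.3  380.8 -279.3]
 [   7.6  316.   308.4  482.3 -329.6]]
```

View pics/topt.png

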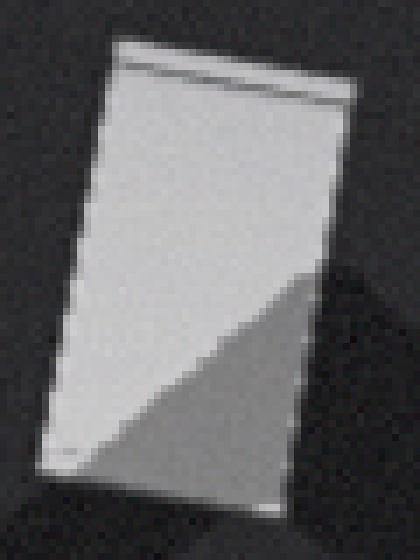

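```bash
python3 -m creep '100 3 0.8 0 -1;100 7 1.9 -0.5 -2;100 12 3.2 -0.8 -3.2;100 16.5 4.4 -0.8 -3.2;100 21 5.6 -0.8 -3.2;100 25.5 6.9 -0.8 -3.2;100 30 8.1 -0.8 -3.2;100 34.5 9.3 -0.8 -3.2;100 39 10.5 -0.8 -3.2;100 43 11.6 -0.8 -3.2;100 45.5 12.3 -0.8 -3.2;100 46.7 12.6 -0.8 -3.2;100 46.7 12.6 -0.8 -3.2;100 46.7 12.6 -0.8 -3.2;100 46.7 12.6 -0.8 -3.2' 40;python3 go.py 631.8 133.4 209 83.2
```

```text
clock: 10.25
eef_pos: [631.0, 132.2, 339.3]
tcp_rot: [3.141, 0.003, 1.451]
contact_force: [-0.2, -0.0, 0.0]
opening: 0.998
clock 10.25 pos [631.  132.2 339.3] rot [1.7995e+02 1.5000e-01 8.3140e+01] open 0.998 F [-0.2 -0.   0. ]
shift cm [ 0.16  0.06 13.03] turn -0.1 rows>= 3
```

```bash
python3 -m creep '100 0.1 0.05 3 0; 100 0.1 0.05 6 0; 100 0.1 0.05 9 0; 100 0.1 0.05 11.5 0; 100 0.1 0.05 12.6 0; 100 0.1 0.05 13 0; 100 0.1 0.05 13 0; 100 0.1 0.05 13 0;80 0.1 0.05 13 0;70 0.1 0.05 13 0;60 0.1 0.05 13 0;60 0.1 0.05 13 0;60 0.1 0.05 13 0;60 0.1 0.05 13 0;60 0.1 0.05 13 0;60 0.1 0.05 13 0;60 0.1 0.05 13 0' 40;python3 go.py 631.8 133.4 209 83.2;python3 -m creep '60 0 0 -2 0; 60 0 0 -4 0; 60 0 0 -7 0; 60 0 0 -10 0;60 0 0 -10 0;60 0 0 -10 0;60 0 0 -10 0' 40;python3 go.py 619.3 -127.4 320 80.9
```

```text
clock: 11.95
eef_pos: [632.0, 132.9, 210.4]
tcp_rot: [3.139, 0.002, 1.451]
contact_force: [-1.6, -1.0, 5.6]
opening: 0.701
clock 11.95 pos [632.  132.9 210.4] rot [1.7987e+02 1.3000e-01 8.3160e+01] open 0.701 F [-1.6 -1.   5.6]
shift cm [ 0.05 -0.03  0.14] turn -0.0 rows>= 1
clock: 12.65
eef_pos: [631.1, 133.0, 309.0]
tcp_rot: [3.142, 0.003, 1.451]
contact_force: [0.7, -0.1, -3.7]
opening: 0.7
clock 12.65 pos [631.1 133.  309. ] rot [1.800e+02 1.700e-01 8.316e+01] open 0.700 F [ 0.7 -0.1 -3.7]
shift cm [-26.     1.93  -1.02] turn 2.3 rows>= 6
```

```bash
python3 -m creep '60 -2 0.2 -1 1;60 -5 0.4 -1 2.3;60 -8.5 0.6 -1 2.3;60 -12 0.9 -1 2.3;60 -15.5 1.2 -1 2.3;60 -19 1.4 -1 2.3;60 -22 1.7 -1 2.3;60 -24.5 1.9 -1 2.3;60 -26 2 -1 2.3;60 -26 2 -1 2.3;60 -26 2 -1 2.3;60 -26 2 2 2.3;60 -26 2 5 2.3;60 -26 2 7.5 2.3;60 -26 2 9 2.3;60 -26 2 9 2.3;60 -26 2 9 2.3' 40;python3 go.py 620 -127.4 204.4 80.9
```

```text
clock: 14.35
eef_pos: [620.4, -127.3, 220.3]
tcp_rot: [3.141, 0.003, 1.412]
contact_force: [0.2, 0.3, -3.2]
opening: 0.7
clock 14.35 pos [ 620.4 -127.3  220.3] rot [1.7997e+02 1.7000e-01 8.0900e+01] open 0.700 F [ 0.2  0.3 -3.2]
shift cm [-0.01 -0.04  1.59] turn 0.0 rows>= 1
```

```bash
python3 -m creep '60 0 -0.05 0.5 0;60 0 -0.05 1 0;60 0 -0.05 1.3 0;60 0 -0.05 1.5 0;60 0 -0.05 1.5 0;60 0 -0.05 1.55 0;60 0 -0.05 1.55 0' 40;python3 go.py 620 -127.4 204.4 80.9
```

```text
clock: 15.05
eef_pos: [620.0, -127.3, 204.9]
tcp_rot: [3.141, 0.003, 1.412]
contact_force: [0.5, -0.1, -3.0]
opening: 0.697
clock 15.05 pos [ 620.  -127.3  204.9] rot [1.7996e+02 1.7000e-01 8.0890e+01] open 0.697 F [ 0.5 -0.1 -3. ]
shift cm [-0.01  0.01  0.05] turn -0.0 rows>= 1
```

```bash
python3 -m creep '60 0 0 0.05 0;60 0 0 0.08 0;60 0 0 0.1 0;60 0 0 0.1 0' 40;python3 go.py 620 -127.4 204.4 80.9
```

```text
clock: 15.45
eef_pos: [620.0, -127.3, 204.5]
tcp_rot: [3.141, 0.003, 1.412]
contact_force: [-2.9, 0.3, 6.2]
opening: 0.693
clock 15.45 pos [ 620.  -127.3  204.5] rot [1.7994e+02 1.7000e-01 8.0900e+01] open 0.693 F [-2.9  0.3  6.2]
shift cm [-0.01 -0.    0.01] turn -0.0 rows>= 1
```

Contact comes at the predicted height. I release, retreat, and look.

```bash
python3 -m creep '75 0 0 0 0;85 0 0 0 0;100 0 0 0 0;100 0 0 0 0;100 0 0 -1 0;100 0 0 -4 0;100 0 0 -8 0;100 0 0 -12 0;100 0 0 -13 0;100 0 0 -13 0; 100 0 0 -13 0' 40;python3 go.py 427 -305 330 80
python3 - <<'E'
from h import *
for n in("side","top"):
    p,d=grab_frame(n); cv2.imwrite(f"pics/{n}3.png",p)
E
```

```text
clock: 16.55
eef_pos: [619.5, -126.8, 333.8]
tcp_rot: [-3.142, 0.003, 1.412]
contact_force: [0.0, 0.3, -1.7]
opening: 1.002
clock 16.55 pos [ 619.5 -126.8  333.8] rot [-1.800e+02  1.700e-01  8.089e+01] open 1.002 F [ 0.   0.3 -1.7]
shift cm [-20.64 -16.19   0.44] turn 0.9 rows>= 6
```

View pics/side3.png

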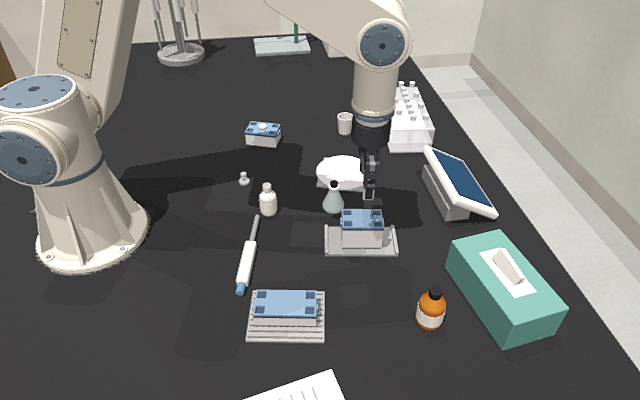

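View pics/top3.png

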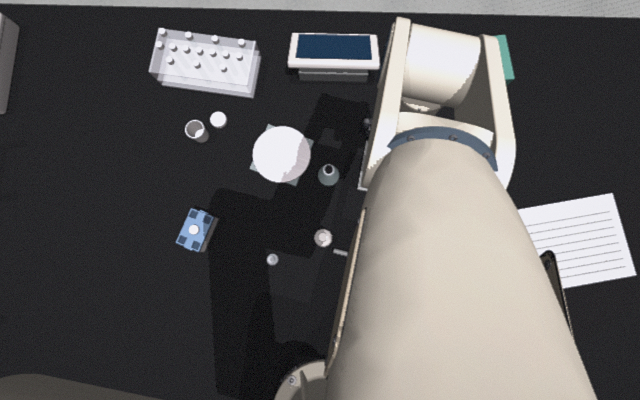

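The tall box stands on the tray at (362,230) in the side view. The plate is now bare, at (282,154) in the top view, so I refit its circle.

```bash
python3 - <<'E'
from h import *
p=cv2.imread("pics/top3.png"); m=(p.min(2)>190).astype(np.uint8); l=cv2.connectedComponents(m)[1]; m=(l==l[153,282])
v,u=np.nonzero(m); print(m.sum(), onplane("top",u,v,14).mean(0), rect(onplane("top",u,v,14)))
p=cv2.imread("pics/side3.png")
o=np.array(pockets("side",p,362,220,R=26)); print(np.c_[o.round(1),onplane("side",o[:,1],o[:,2],76.5)[:,:2].round(1)])
E
python3 -m creep '100 -2 -1.6 0 0.9;100 -5 -3.9 0.2 0.9;100 -8.5 -6.7 0.4 0.9;100 -12 -9.4 0.4 0.9;100 -15 -11.8 0.4 0.9;100 -18 -14.1 0.4 0.9;100 -20 -15.7 0.4 0.9;100 -20.6 -16.2 0.4 0.9;100 -20.6 -16.2 0.4 0.9;100 -20.6 -16.2 0.4 0.9;100 -20.6 -16.2 0.4 0.9' 40; python3 go.py 426.6 -304.7 187 80
```

```text
2159 [631.52057424 139.61313443  14.        ] (array([631.1, 139.1]), 147.0, 128.7, 3.8)
[[ 237.1  371.5  222.2  636.1 -145.2]
 [  36.1  347.5  223.2  583.  -140.2]
 [  33.6  346.8  212.3  588.9 -105. ]
 [   5.9  341.1  225.3  567.6 -144.6]]
clock: 17.75
eef_pos: [427.6, -303.9, 329.3]
tcp_rot: [-3.139, 0.003, 1.397]
contact_force: [-0.1, 0.6, 0.4]
opening: 0.994
clock 17.75 pos [ 427.6 -303.9  329.3] rot [-1.7988e+02  1.4000e-01  8.0060e+01] open 0.994 F [-0.1  0.6  0.4]
shift cm [-0.06 -0.05 14.23] turn 0.1 rows>= 3
```

```bash
python3 -m creep '100 -0.05 -0.05 3 0; 100 -0.05 -0.05 6 0; 100 -0.05 -0.05 9 0; 100 -0.05 -0.05 11.5 0; 100 -0.05 -0.05 13.3 0; 100 -0.05 -0.05 14 0; 100 -0.05 -0.05 14 0; 100 -0.05 -0.05 14 0;80 -0.05 -0.05 14 0;70 -0.05 -0.05 14 0;60 -0.05 -0.05 14 0;60 -0.05 -0.05 14 0;60 -0.05 -0.05 14 0;60 -0.05 -0.05 14 0;60 -0.05 -0.05 14 0;60 -0.05 -0.05 14 0;60 -0.05 -0.05 14 0' 40;python3 go.py 426.6 -304.7 187 80;python3 -m creep '60 0 0 -2 0; 60 0 0 -4 0; 60 0 0 -7 0; 60 0 0 -10 0;60 0 0 -13 0;60 0 0 -15 0;60 0 0 -15 0;60 0 0 -15 0;60 0 0 -15 0' 40;python3 go.py 632.5 129.8 340 83
python3 - <<'E'
from h import *
p,d=grab_frame("top"); cv2.imwrite("pics/top4.png",p)
m=(p.min(2)>120).astype(np.uint8); l=cv2.connectedComponents(m)[1]; m=(l==l[153,282])
v,u=np.nonzero(m); print(m.sum(), onplane("top",u,v,14).mean(0), rect(onplane("top",u,v,14)))
E
```

```text
clock: 19.45
eef_pos: [427.0, -304.8, 190.5]
tcp_rot: [-3.141, 0.003, 1.397]
contact_force: [-1.0, 1.4, 6.9]
opening: 0.693
clock 19.45 pos [ 427.  -304.8  190.5] rot [-179.97    0.18   80.05] open 0.693 F [-1.   1.4  6.9]
shift cm [ 0.01 -0.04  0.35] turn 0.0 rows>= 1
clock: 20.35
eef_pos: [426.6, -304.0, 339.3]
tcp_rot: [-3.139, 0.002, 1.397]
contact_force: [0.5, 0.0, -2.6]
opening: 0.696
clock 20.35 pos [ 426.6 -304.   339.3] rot [-1.7987e+02  1.3000e-01  8.0040e+01] open 0.696 F [ 0.5  0.  -2.6]
shift cm [46.29 12.78 -0.21] turn -3.0 rows>= 10
2760 [629.50999975 129.78366615  14.        ] (array([630.6, 130.6]), 151.1, 150.6, -24.1)
```

View pics/top4.png

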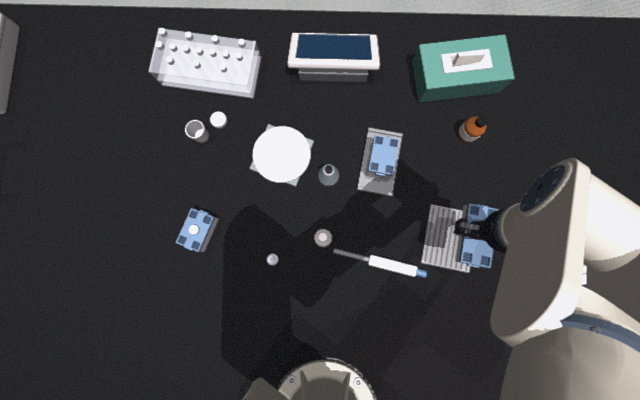

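The top view shows the bare plate at (282,154), with its centre at about (630.8,130.3). The tall box sits on the tray at (384,155), and the flat box is lifted at (478,237).

```bash
python3 -m creep '60 3 0.8 0 -1;60 7 1.9 0 -2;60 11.5 3.2 0 -3;60 16 4.4 0 -3;60 20.5 5.7 0 -3;60 25 6.9 0 -3;60 29.5 8.1 0 -3;60 34 9.4 0 -3;60 38.5 10.6 0 -3;60 42.5 11.7 0 -3;60 45 12.5 0 -3;60 46.3 12.8 0 -3;60 46.3 12.8 0 -3;60 46.3 12.8 0 -3;60 46.3 12.8 3 -3;60 46.3 12.8 7 -3;60 46.3 12.8 10 -3;60 46.3 12.8 12 -3;60 46.3 12.8 12.5 -3;60 46.3 12.8 12.5 -3' 40;python3 go.py 632 130 199.5 83
python3 - <<'E'
from h import *
p=cv2.imread("pics/top4.png"); o=np.array(pockets("top",p,384,156)); P=onplane("top",o[:4,1],o[:4,2],76.5)[:,:2]; print(o.round(1),P.round(1),P.mean(0))
E
```

```text
clock: 22.4
eef_pos: [632.0, 128.4, 212.4]
tcp_rot: [-3.137, 0.003, 1.448]
contact_force: [0.3, -0.3, -1.7]
opening: 0.696
clock 22.40 pos [632.  128.4 212.4] rot [-1.7975e+02  1.5000e-01  8.2970e+01] open 0.696 F [ 0.3 -0.3 -1.7]
shift cm [ 0.16 -0.01  1.29] turn -0.0 rows>= 1
[[ 62.1 389.3 169.3]
 [ 54.2 374.  166. ]
 [ 54.2 378.6 139.8]
 [ 53.7 393.4 142.5]
 [  2.8 385.  173.5]
 [  1.6 375.9 171.9]] [[ 582.4 -139.7]
 [ 589.5 -103.1]
 [ 654.9 -113.6]
 [ 649.2 -149.6]] [ 618.99309662 -126.49631736]
```

```bash
python3 -m creep '60 0.15 0 0.5 0;60 0.15 0 0.9 0;60 0.15 0 1.1 0;60 0.15 0 1.25 0;60 0.15 0 1.25 0;60 0.15 0 1.25 0' 40;python3 go.py 632 130 199.5 83
```

```text
clock: 23.0
eef_pos: [632.1, 129.9, 200.1]
tcp_rot: [-3.137, 0.003, 1.448]
contact_force: [-0.0, 0.3, -1.6]
opening: 0.695
clock 23.00 pos [632.1 129.9 200.1] rot [-1.7976e+02  1.5000e-01  8.2980e+01] open 0.695 F [-0.   0.3 -1.6]
shift cm [ 0.   -0.01  0.06] turn -0.0 rows>= 1
```

```bash
python3 -m creep '60 0 0 0.06 0;60 0 0 0.1 0;60 0 0 0.12 0;60 0 0 0.12 0' 40;python3 go.py 632 130 199.5 83
```

```text
clock: 23.4
eef_pos: [632.2, 130.0, 199.5]
tcp_rot: [-3.138, 0.002, 1.448]
contact_force: [-2.6, 0.0, 4.9]
opening: 0.693
clock 23.40 pos [632.2 130.  199.5] rot [-1.7978e+02  1.4000e-01  8.2980e+01] open 0.693 F [-2.6  0.   4.9]
shift cm [-0.01 -0.02  0.  ] turn -0.0 rows>= 1
```

```bash
python3 -m creep '75 0 0 0 0;85 0 0 0 0;100 0 0 0 0;100 0 0 0 0;100 0 0 -1 0;100 0 0 -4 0;100 0 0 -8 0;100 0 0 -11.5 0;100 0 0 -12.5 0;100 0 0 -12.5 0; 100 0 0 -12.5 0;100 0 0 -12.5 0' 40;python3 go.py 427.3 327.3 320 70.3
```

```text
clock: 24.6
eef_pos: [632.1, 130.1, 322.8]
tcp_rot: [-3.135, 0.003, 1.448]
contact_force: [0.1, -0.1, -0.5]
opening: 0.998
clock 24.60 pos [632.1 130.1 322.8] rot [-179.63    0.19   82.98] open 0.998 F [ 0.1 -0.1 -0.5]
shift cm [ 17.07 -22.73   0.37] turn 12.7 rows>= 6
```

```bash
python3 -m creep '100 2 -2.5 0 4;100 4.5 -6 0 8;100 7 -9.5 0 12.7;100 9.5 -13 0 12.7;100 12 -16 0 12.7;100 14.5 -19.5 0 12.7;100 16.5 -22 0 12.7;100 17.1 -22.7 0 12.7;100 17.1 -22.7 0 12.7;100 17.1 -22.7 0 12.7;100 17.1 -22.7 0 12.7' 40;python3 go.py 427.3 327.3 187 70.3
python3 - <<'E'
from h import *
for n in("side","top"):
    p,d=grab_frame(n); cv2.imwrite(f"pics/{n}5.png",p)
E
```

```text
clock: 25.7
eef_pos: [428.5, 326.8, 323.4]
tcp_rot: [-3.136, 0.005, 1.226]
contact_force: [0.2, 0.3, -0.5]
opening: 1.004
clock 25.70 pos [428.5 326.8 323.4] rot [-179.68    0.3    70.22] open 1.004 F [ 0.2  0.3 -0.5]
shift cm [ 0.08 -0.06 13.64] turn -0.1 rows>= 3
```

View pics/side5.png

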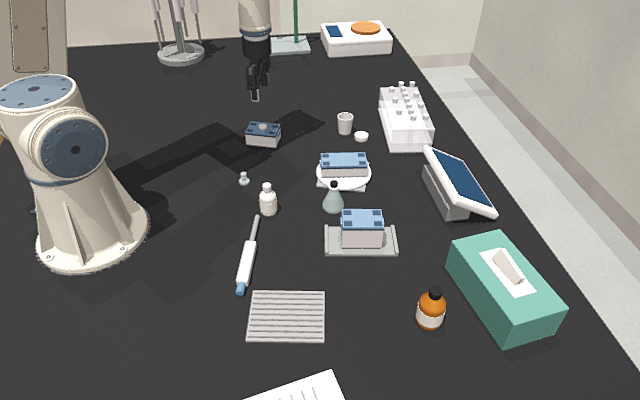

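View pics/top5.png

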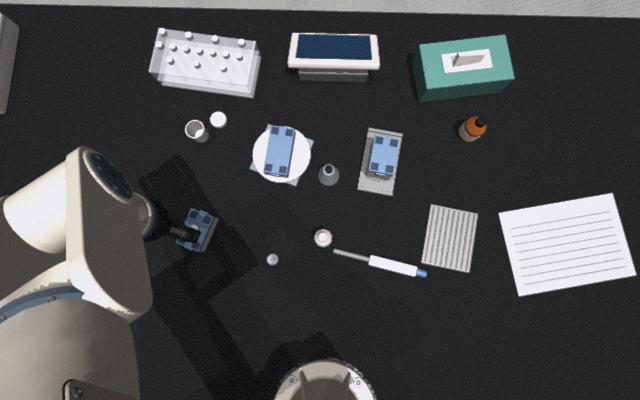

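Side view: the flat box lies on the plate (344,165), the tall box is on the tray (362,230), and the flask (333,198) and bottle (268,200) have not moved. I check step 2 with numbers before touching the knobbed box.

Run:
```python
from h import *
S={}
for nm,z,t,s in[("tall",78,(384,156),(362,219)),("flat",54,(281,151),(344,158))]:
  for n,c in(("top",t),("side",s)):
    p=cv2.imread(f"pics/{n}5.png"); o=np.array(pockets(n,p,*c,R=27)); P=onplane(n,o[:,1],o[:,2],z-1.5)[:,:2]; print(nm,n); print(np.c_[o.round(1),P.round(1)])
    if n=="top": print("mean",P[:4].mean(0).round(1))
```

```text
tall top
[[  55.4  378.6  139.8  654.9 -113.6]
 [  55.4  389.   168.7  583.8 -139. ]
 [  55.2  374.1  166.   589.5 -103.2]
 [  54.6  393.4  142.5  649.2 -149.5]
 [   2.2  376.1  171.9  575.2 -108.2]
 [   1.9  384.8  173.4  572.1 -128.9]]
mean [ 619.3 -126.3]
tall side
[[  89.5  362.5  228.4  612.1 -161.3]
 [  39.8  347.6  223.   583.3 -139.7]
 [  36.9  377.5  223.1  648.6 -150.3]
 [  36.2  376.   212.3  654.2 -115.4]
 [  35.1  346.8  212.2  588.9 -104.7]
 [   6.1  341.1  225.2  567.8 -144.4]]
flat top
[[ 55.5 274.7 129.9 681.1 143.9]
 [ 54.3 288.9 132.4 675.7 108. ]
 [ 53.4 267.9 167.1 585.2 156.1]
 [ 52.1 282.5 169.3 580.8 119.9]
 [  1.9 279.2 174.1 568.3 127.2]
 [  1.9 273.  125.1 693.6 148.9]]
mean [630.7 132. ]
flat side
[[ 91.5 342.4 167.  620.4  95.3]
 [ 21.6 362.  162.5 675.8 106.5]
 [ 21.1 360.6 154.6 680.5 142.6]
 [ 19.4 325.8 163.  580.3 119.2]
 [ 17.6 325.1 155.3 584.7 154.2]]
```

```bash
python3 -m creep '100 0.05 -0.05 3 0; 100 0.05 -0.05 6 0; 100 0.05 -0.05 9 0; 100 0.05 -0.05 11.5 0; 100 0.05 -0.05 13 0; 100 0.05 -0.05 13.6 0; 100 0.05 -0.05 13.6 0; 100 0.05 -0.05 13.6 0;80 0.05 -0.05 13.6 0;70 0.05 -0.05 13.6 0;60 0.05 -0.05 13.6 0;60 0.05 -0.05 13.6 0;60 0.05 -0.05 13.6 0;60 0.05 -0.05 13.6 0;60 0.05 -0.05 13.6 0;60 0.05 -0.05 13.6 0;60 0.05 -0.05 13.6 0' 40;python3 go.py 427.3 327.3 187 70.3
```

```text
clock: 27.5
eef_pos: [427.3, 327.0, 188.5]
tcp_rot: [-3.136, 0.005, 1.225]
contact_force: [-2.2, -4.2, 8.5]
opening: 0.694
clock 27.50 pos [427.3 327.  188.5] rot [-179.71    0.27   70.21] open 0.694 F [-2.2 -4.2  8.5]
shift cm [ 0.03 -0.01  0.15] turn -0.1 rows>= 1
```

```bash
python3 -m creep '60 0 0 -2 0; 60 0 0 -4 0; 60 0 0 -7 0; 60 0 0 -10 0;60 0 0 -13 0;60 0 0 -16 0;60 0 0 -16 0;60 0 0 -16 0;60 0 0 -16 0' 40;python3 go.py 619.4 -127.1 345 80.9
```

```text
clock: 28.4
eef_pos: [427.7, 326.9, 347.0]
tcp_rot: [-3.135, 0.007, 1.225]
contact_force: [-0.4, -1.1, -4.4]
opening: 0.702
clock 28.40 pos [427.7 326.9 347. ] rot [-179.63    0.39   70.22] open 0.702 F [-0.4 -1.1 -4.4]
shift cm [-36.23  33.41   0.23] turn -10.7 rows>= 10
```

```bash
python3 -m creep '60 -2 1.8 0 -3;60 -5 4.6 0 -6;60 -8.5 7.8 0 -9;60 -12 11.1 0 -10.7;60 -15.5 14.3 0 -10.7;60 -19 17.5 0 -10.7;60 -22.5 20.8 0 -10.7;60 -26 24 0 -10.7;60 -29.5 27.2 0 -10.7;60 -32.5 30 0 -10.7;60 -35 32.3 0 -10.7;60 -36.2 33.4 0 -10.7;60 -36.2 33.4 0 -10.7;60 -36.2 33.4 0 -10.7;60 -36.2 33.4 2 -10.7;60 -36.2 33.4 4 -10.7;60 -36.2 33.4 5 -10.7;60 -36.2 33.4 5 -10.7;60 -36.2 33.4 5 -10.7' 40;python3 go.py 619.4 -127.1 274 80.9
python3 - <<'E'
from h import *
p,d=grab_frame("side"); cv2.imwrite("pics/side6.png",p); cv2.imwrite("pics/s6.png",cv2.resize(p[150:270,300:440],None,fx=5,fy=5))
E
```

```text
clock: 30.3
eef_pos: [619.1, -126.3, 297.7]
tcp_rot: [-3.134, 0.005, 1.413]
contact_force: [0.7, 0.0, -3.9]
opening: 0.696
clock 30.30 pos [ 619.1 -126.3  297.7] rot [-179.56    0.3    80.96] open 0.696 F [ 0.7  0.  -3.9]
shift cm [-0.06  0.06  2.37] turn 0.1 rows>= 1
```

View pics/s6.png

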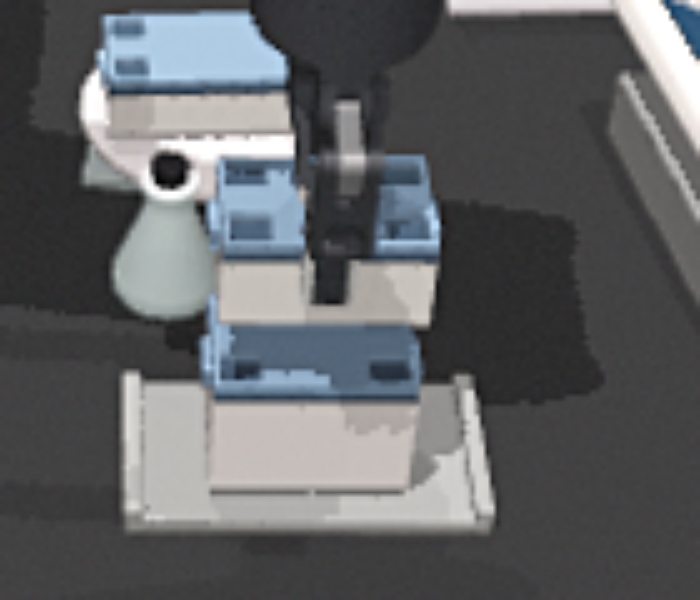

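The knobbed box hangs above the tall one, its front edge at (330,325) in the zoom over the lid at (310,385). I check the sideways alignment before lowering.

Run:
```python
from h import *
p=cv2.imread("pics/side6.png"); z=sense()["eef_pos"][2]-188.5+50-1.5; print(z)
o=np.array(pockets("side",p,365,193,R=27)); print(np.c_[o.round(1),onplane("side",o[:,1],o[:,2],z)[:,:2].round(1)])
q=np.array([(244,172),(250,227),(405,172),(408,228)])/5+[300,150]; print(onplane("side",q[:,0],q[:,1],z).round(1), onplane("side",q[:,0],q[:,1],z).mean(0))
```

```text
158.194878908614
[[  49.6  350.   183.8  592.5 -103.9]
 [  38.7  352.1  200.2  585.2 -157.7]
 [  37.6  349.6  195.2  583.5 -141.1]
 [   5.4  342.6  197.2  567.7 -145.2]
 [   1.6  358.1  185.4  608.5 -111.9]]
[[ 589.4 -105.6  158.2]
 [ 584.2 -141.8  158.2]
 [ 658.  -116.3  158.2]
 [ 649.5 -152.7  158.2]] [ 620.30179929 -129.10467032  158.19487891]
```

```bash
python3 -m creep '60 -0.03 0.02 0.7 0;60 -0.03 0.03 1.4 0;60 -0.03 0.03 2 0;60 -0.03 0.03 2.4 0;60 -0.03 0.03 2.4 0;60 -0.03 0.03 2.4 0' 40;python3 go.py 619.4 -126.8 270 80.9
```

```text
clock: 30.95
eef_pos: [619.4, -127.0, 274.0]
tcp_rot: [-3.135, 0.005, 1.413]
contact_force: [1.0, -0.2, -4.3]
opening: 0.699
clock 30.95 pos [ 619.4 -127.   274. ] rot [-179.61    0.3    80.94] open 0.699 F [ 1.  -0.2 -4.3]
shift cm [ 0.03 -0.    0.4 ] turn 0.0 rows>= 1
```

```bash
python3 -m creep '60 0 0 0.3 0;60 0 0 0.5 0;60 0 0 0.7 0;60 0 0 0.8 0;60 0 0 0.8 0' 40;python3 -m creep '60 0 0 0.1 0;60 0 0 0.2 0;60 0 0 0.2 0' 40;python3 -m creep '60 0 0 0.1 0;60 0 0 0.15 0;60 0 0 0.15 0' 40
```

```text
clock: 31.45
eef_pos: [619.3, -127.0, 265.8]
tcp_rot: [-3.134, 0.005, 1.413]
contact_force: [0.8, -0.3, -4.1]
opening: 0.696
clock: 31.75
eef_pos: [619.2, -127.1, 263.7]
tcp_rot: [-3.134, 0.005, 1.413]
contact_force: [0.5, -0.4, -4.6]
opening: 0.698
clock: 32.05
eef_pos: [619.1, -127.1, 262.1]
tcp_rot: [-3.134, 0.005, 1.413]
contact_force: [-0.1, -0.3, -3.6]
opening: 0.701
```

Below 266.5 without touching, so the feet are in the pockets.

```bash
python3 -m creep '60 0 0 0.05 0;60 0 0 0.08 0;60 0 0 0.08 0' 40;python3 go.py 619.4 -126.8 261.5 80.9
```

```text
clock: 32.35
eef_pos: [619.2, -127.0, 261.6]
tcp_rot: [-3.134, 0.005, 1.413]
contact_force: [-1.5, 0.9, 0.0]
opening: 0.696
clock 32.35 pos [ 619.2 -127.   261.6] rot [-179.58    0.3    80.94] open 0.696 F [-1.5  0.9  0. ]
shift cm [0.03 0.02 0.01] turn 0.0 rows>= 1
```

```bash
python3 -m creep '60 0 0 0.03 0;75 0 0 0.03 0;85 0 0 0 0;100 0 0 0 0;100 0 0 0 0;100 0 0 -1 0;100 0 0 -4 0;100 0 0 -8 0;100 0 0 -11.5 0;100 0 0 -12.5 0;100 0 0 -12.5 0; 100 0 0 -12.5 0;100 0 0 -12.5 0' 40;python3 go.py 420 -310 385 80.9
```

```text
clock: 33.65
eef_pos: [619.6, -126.4, 384.8]
tcp_rot: [-3.131, 0.005, 1.413]
contact_force: [-0.7, 0.0, -0.7]
opening: 1.001
clock 33.65 pos [ 619.6 -126.4  384.8] rot [-179.42    0.3    80.94] open 1.001 F [-0.7  0.  -0.7]
shift cm [-21.27 -16.82   0.26] turn 0.0 rows>= 6
```

```bash
python3 -m creep '100 -3 -2.4 0 0;100 -7 -5.5 0 0;100 -11 -8.7 0 0;100 -15 -11.9 0 0;100 -18 -14.2 0 0;100 -21.3 -16.8 0 0;100 -21.3 -16.8 0 0;100 -21.3 -16.8 0 0' 40
python3 - <<'E'
from h import *
D={}
for n in("side","top"):
    p,d=grab_frame(n); cv2.imwrite(f"pics/{n}7.png",p); D[n]=p
    for i,s,c,z,m in lids(n,p,d): print(n,c.round(),s[4],round(z,1))
for nm,z,t,s in[("knob",123,(386,149),(363,200)),("flat",54,(281,151),(344,158))]:
  for n,c in(("top",t),("side",s)):
    o=np.array(pockets(n,D[n],*c,R=27)); P=onplane(n,o[:,1],o[:,2],z-1.5)[:,:2]; print(nm,n); print(np.c_[o.round(1),P.round(1)])
cv2.imwrite("pics/s7.png",cv2.resize(D["side"][140:265,300:430],None,fx=4.5,fy=4.5))
E
```

```text
clock: 34.45
eef_pos: [419.5, -310.7, 386.6]
tcp_rot: [-3.13, 0.004, 1.41]
contact_force: [-0.5, -0.4, 0.2]
opening: 1.001
side [334.  31.] 132 74.2
side [461. 178.] 1106 66.2
side [343. 160.] 762 53.6
side [362. 207.] 966 121.7
side [240. 289.] 118 16.5
top [334.  47.] 1686 66.3
top [386. 152.] 1175 122.2
top [279. 150.] 1194 54.6
top [422. 273.] 102 16.5
knob top
[[  58.2  397.   136.5  649.9 -149.8]
 [  58.2  381.5  133.7  655.6 -114. ]
 [  57.2  376.7  161.2  590.2 -103.6]
 [  57.1  392.3  164.   584.5 -139.3]
 [  23.4  398.2  163.8  585.3 -152.7]
 [   6.3  402.6  136.3  650.6 -162.7]]
knob side
[[ 106.9  364.8  213.2  613.8 -161.8]
 [  40.2  379.7  208.   649.4 -150.6]
 [  40.1  348.9  208.   583.9 -140.4]
 [  36.2  348.1  197.2  589.7 -105.1]
 [  35.8  378.   197.2  655.  -115.4]
 [   7.6  341.9  210.6  567.5 -146.3]]
flat top
[[ 52.8 274.6 130.  680.8 144.1]
 [ 51.9 268.  167.1 585.3 156. ]
 [ 50.8 282.4 169.3 580.8 120. ]
 [ 50.2 288.7 132.2 676.1 108.5]
 [  1.6 292.9 134.9 669.5  97.8]
 [  1.6 279.1 174.1 568.3 127.5]]
flat side
[[ 94.8 342.4 166.9 620.5  95.4]
 [ 22.1 362.  162.5 675.8 106.6]
 [ 22.  360.7 154.5 680.8 142.6]
 [ 20.9 325.9 163.  580.6 119.1]
 [ 19.2 325.1 155.3 584.5 153.8]]
```

View pics/s7.png

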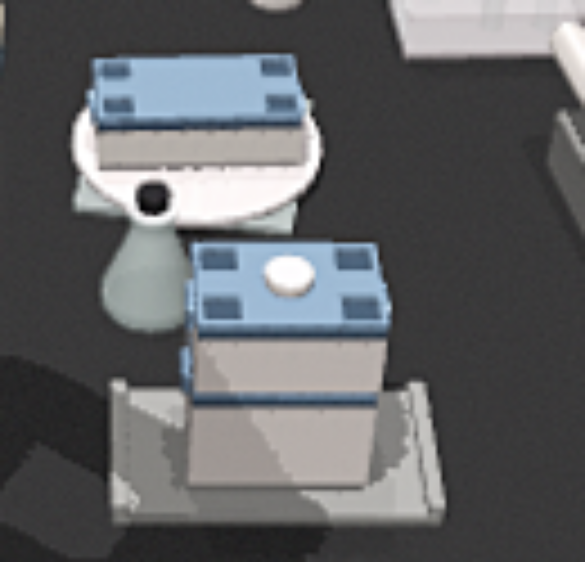

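View pics/top7.png

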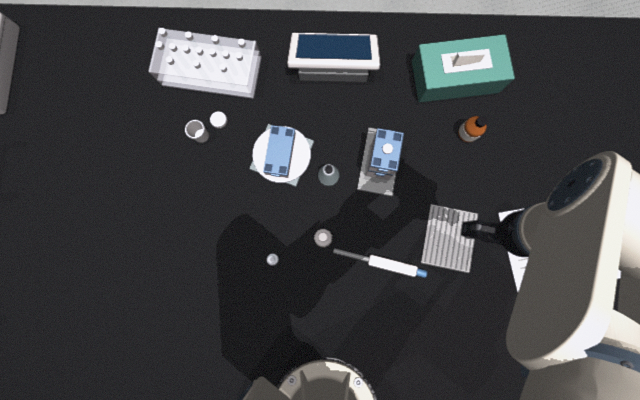

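The knobbed box sits flush on the tall box at (363,205) in the side view, with no gap at the seam. Its centre is within about 1 mm of the tall box's, and the lid is at 122 mm (seated value 123).

```bash
python3 -m creep '100 0 0 0 0;100 0 0 0 0;100 0 0 0 0;100 0 0 0 0' 40; python3 -c "
from rig import *
print(sign_off())"
```

```text
clock: 34.95
eef_pos: [421.0, -309.5, 386.9]
tcp_rot: [-3.131, 0.004, 1.414]
contact_force: [0.5, -0.1, -0.2]
opening: 1.0
the job is handed in; nothing more can be done
None
```

The swap and the stacking are done, and I handed the job in at about 35 s of the allowed 128 s. The flat box was parked on the mat, the tall box went to the tray and the flat box to the plate. Last, the knobbed box was seated on the tall box's lid.

Last checks from the two cameras:
- **Flat box:** it stands about 1 mm from the middle of the plate, at the expected height.
- **Tall box:** it stands within about 1 mm of the tray's middle and lengthwise to within a degree. I measured this before the knobbed box went on.
- **Knobbed box:** it sits about 1 mm from the tall box's middle. Its lid measured 122 mm high, against 123 mm when fully seated. It touched down at the predicted height, below the rim of the lid, so the feet are in the pockets.
- **Bottle and flask:** both still stand in the same places in the pictures.
- **Arm:** the gripper was open and clear of everything, with almost no force on the tool.

No final check failed. Some readings were less clean:
- The top and side views differ by 1–1.5 mm in y throughout, which is within the calibration.
- An early side-view fit of the plate's circle was 5 mm off, and a later top-view fit 9 mm off, because of occlusion and shadow. I did not use either of them.
- The tool tilt drifted to about 0.6° over the run, with no visible effect on the boxes.

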